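Clear the parcel scale and zero it with its sunken key

ROBOT

A 7-joint arm with a two-finger parallel gripper is mounted at the origin on the work surface. World frame = base frame: x ahead of the robot, y to its left, z up, the work surface at z = 0. Lengths are in m, angles in degrees, forces in N, time in s.
With the tool pointing down it reaches from about 0.4 to 0.85 m from the base axis. Payload 4.4 kg.
Tool frame: the origin (TCP) lies midway between the tips of the shut fingers; the grasp point (between the pads) lies 19 mm behind it; z points along the fingers, y is the line along which they close (so a half turn about z gives the same grasp; the last joint's range is limited). The gripper opens to 94 mm and grips with 3 to 60 N. Pads are 16 mm wide; open, the fingers measure 119 mm over their backs; the gripper's body (75 mm by 177 mm) begins 78 mm behind the grasp point.
Start: joints at [66.646, 36.005, 2.206, 86.941, -1.547, 57.084, -1.146], TCP at [0.218, -0.612, 0.185] pointing down, gripper open.
Joint ranges: [-175.42, 175.42], [-21.48, 121.26], [-71.46, 75.88], [10.55, 141.38], [-63.04, 243.04], [13.31, 113.54], [-168.57, 168.57]. Speed limits (degrees/s): [147.25, 147.25, 180, 180, 180, 180, 180].

INTERFACE

Orientations are given as a 3x3 rotation matrix whose columns are the frame's x, y, z axes.
In Python, from station import bot, camrig gives the robot as it stands (bot), with the cameras (camrig).
- The arm moves only by the shell command python3 drive.py 'ROWS'. ROWS is one flat JSON list of numbers that holds 1 to 8 rows one after another, with no inner brackets; each row has 5 numbers: dx, dy, dz in m, then a turn about the tool's z in degrees, then the finger opening in m; each row shifts and turns the commanded pose from where the row before left it, along the tool's axes as they then stand; what a row does not reach is not made up. A row lasts 1/12 s, in which the tool goes at most 0.0417 m and 7.16 degrees, less where a joint would pass 70% of its speed; a pose out of reach is approached as far as the arm can. The fingers move at their own pace and stop on an object; the grip force is fixed at half the most. Time passes only in rows, so rows that do not move let the fingers close. It prints the time, the measured TCP pose, the force, the opening and the grip force at its end. Input that does not fit is refused with a message, and nothing moves.
- bot.sense(): the state, without advancing time (a new reading comes with each control period).
- camrig.snapshot(name): name is "side" or "top"; returns (picture, depth): 480x640x3 uint8, blue, green, red; 480x640 float32, m along the optical axis (not along the pixel's ray), 0 where there is no reading.
- camrig.camera_model(name): a dict with "fx", "fy", "cx", "cy" (pixels), "view" (4x4, takes a point from world to camera coordinates). Camera axes: x right, y down, z forward; pixel columns grow to the right and rows downward; lengths in m; the calibration is good to about 2 mm. A picture is of the moment at which its call begins. camera_model takes no time and is no camera call.
- bot.sign_off(): hands the job in; it is judged then, once.
The state is a dict: "time": time; "qpos": joint angles; "joint_velocities": joint speeds; "effort": joint torques, N m; "tcp_pos": TCP position; "orientation": TCP orientation; "ft_force": force on the tool from outside, world axes, zero at the start; "moment": the same for the moment, N m; "width": finger opening in m; "gripper_force": force on a finger pad.
Only numpy, scipy, OpenCV 4.12 (cv2) and the standard library are available. Lean on these libraries where they do the work, as an engineer would, in place of code of your own. Each camera call takes 0.05 s, during which the arm holds its last target. There are 200 camera calls.

TASK

Zero the parcel scale on the shop counter. First push the candle jar with the outside of the fingers, gently and without gripping or lifting it, until it stands upright wholly off the steel weighing plate on the bare counter; then, with the plate empty, reach a fingertip into the well with the round key in the scale's display unit, hold that key right down for a second and let it go. Do not press the square key, and leave all the other stoneware where it stands.

Things in the scene. Friction and masses are not known exactly. Their poses are not given: they have to be found in the camera images.
- jar: the candle jar that stands on the weighing plate at the start: banded cream and pink onyx with white wax, a plain upright cylinder 70 mm across and 66 mm tall, about 0.45 kg; origin at the centre of its underside, z up
- plate: the scale's weighing plate, brushed steel, 200 mm by 200 mm, let into the black marble counter and standing 2 mm proud of it (the rubber seam round it, 214 mm square, does not weigh); origin at its centre at counter height, x and y along its edges, z up. It does not move
- display: the scale's display unit, a grey case fixed to the counter left or right of the plate: 150 mm (its x) by 200 mm (its y), deck 58 mm above the counter, a tilted black screen block on its far (+x) part reaching 77 mm. In the near part of the deck are two round wells, 48 mm across, 30 mm deep, one with a round, one with a square key. Origin at the centre of its underside, z up; fixed
- round_well (a point): centre of the mouth of the well that holds the round key, level with the deck (58 mm above the counter), at (-30, +45) mm in the display's frame; it does not move
- square_well (a point): centre of the mouth of the well that holds the square key, level with the deck, at (-30, -45) mm in the display's frame
- round_key_top (a point): centre of the top of the zero key, a round white key 24 mm across; at rest its top is 18 mm below the deck (40 mm above the counter), pressed right down 24 mm below the deck
- square_key_top (a point): centre of the top of the square white key, 24 mm by 24 mm, at the same depth in the other well; not to be pressed
- round_key (a joint): how far the round key is pressed down, in m: 0 at rest, 0.006 right down; a spring brings it back. It starts to move at about 1.5 N and takes about 5 N to go right down
- square_key (a joint): how far the square key is pressed down, in m: 0 at rest, 0.006 right down; same spring
- spare_jar: a second banded onyx candle jar, 70 mm across and 66 mm tall, standing on the counter (bystander); origin at the centre of its underside
- goblet: a red marble goblet candle, 64 mm across and 115 mm tall (bystander); origin at the centre of its underside
- urn: a cream stone lidded urn, 80 mm across and 120 mm tall (bystander); origin at the centre of its underside
- pedestal: a honey-coloured stone mushroom-shaped candle stand, 72 mm across and 100 mm tall (bystander); origin at the centre of its underside
- cup: a dark green stone cup candle, 72 mm across and 75 mm tall (bystander); origin at the centre of its underside
- tealight: a low white marble tealight, 56 mm across and 28 mm tall (bystander); origin at the centre of its underside
- coasters: a stack of grey stone coasters, 84 mm across and 30 mm tall (bystander); origin at the centre of its underside

How it is judged:
By the outcome, as a careful person would: the job done as asked, in the order asked, and still so for the second after the job is handed in, with the robot touching nothing.
It also fails if it takes over 51 s, if anything falls off the work surface, if the arm or the gripper's body presses on something with over 40 N, if the wrist force passes 120 N, or if a joint passes its speed limit or range.

## Working session

There is one attempt and no reset: what is moved stays moved. The work goes in short steps, Python scripts to look and compute and a shell command to move; the robot and the scene stay as the last step left them, time stands still between calls to the robot, and variables do not carry over. Pictures are saved under pics/ and viewed, at most 10 in all, crops included, and the job is handed in when it is done.

```bash
ls; mkdir -p pics; python3 - <<'E'
from station import bot, camrig
import cv2,numpy as np
for n in("top","side"):
    p,d=camrig.snapshot(n);cv2.imwrite(f"pics/{n}0.png",p);np.save(f"pics/{n}0.npy",d)
    m=camrig.camera_model(n);print(n,m)
s=bot.sense();print(s["time"],s["tcp_pos"],s["orientation"],s["width"],s["ft_force"])
E
```

```text
drive.py
pics
station.py
top {'fx': 521.2774557815899, 'fy': 521.2774557815899, 'cx': 316.0720455414914, 'cy': 247.71396914984305, 'view': array([[-0.02108484, -0.9996636 , -0.01510335,  0.01243762],
       [-0.98992362,  0.02299041, -0.13972358,  0.60388923],
       [ 0.14002381,  0.01200511, -0.99007536,  1.48282282],
       [ 0.        ,  0.        ,  0.        ,  1.        ]])}
side {'fx': 529.8689591894449, 'fy': 529.8689591894449, 'cx': 327.0072644687825, 'cy': 238.65147731939635, 'view': array([[-0.89394836, -0.44797594, -0.01318618,  0.52092671],
       [-0.27758285,  0.57654413, -0.76846901,  0.19469101],
       [ 0.35185804, -0.68331136, -0.63975112,  1.21876836],
       [ 0.        ,  0.        ,  0.        ,  1.        ]])}
0.1 [ 0.21767392 -0.61180014  0.18436337] [[ 9.42160262e-01  3.35162175e-01 -5.97542305e-04]
 [ 3.35162706e-01 -9.42158935e-01  1.58140232e-03]
 [-3.29535821e-05 -1.69020832e-03 -9.99998571e-01]] 0.09390101564608365 [ 0.09401384  0.4925706  -1.22288298]
```

View pics/top0.png

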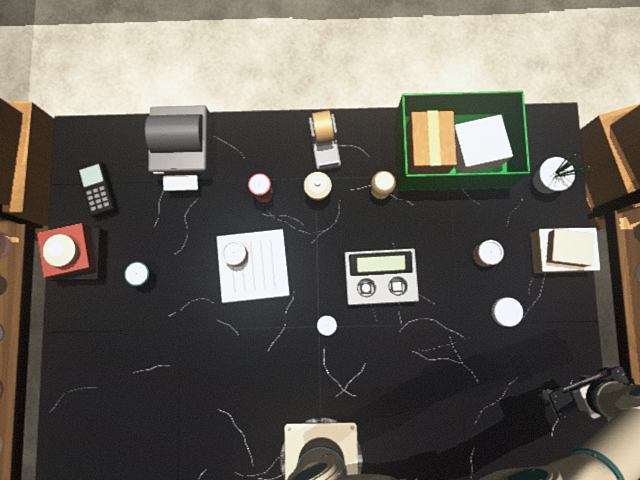

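View pics/side0.png

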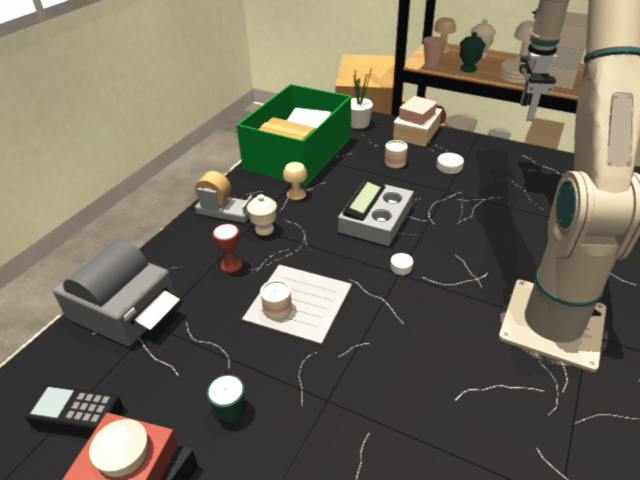

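The top view shows the jar at (235,254) on the plate (about 217–289, 231–302), and the display at (381,277) with wells at (366,288) and (397,286). The left well should be the round one. Next I'll measure these and zoom in to check.

```bash
cat > h.py <<'E'
import numpy as np,cv2
from station import bot, camrig
def ray(n,u,v,z):
    m=camrig.camera_model(n);V=m["view"];R=V[:3,:3];c=-R.T@V[:3,3]
    d=R.T@np.array([(u-m["cx"])/m["fx"],(v-m["cy"])/m["fy"],1]);return c+d*(z-c[2])/d[2]
def cloud(n,d):
    m=camrig.camera_model(n);V=m["view"];v,u=np.indices(d.shape)
    P=np.stack([(u-m["cx"])/m["fx"]*d,(v-m["cy"])/m["fy"]*d,d],-1)
    return (P-V[:3,3])@V[:3,:3]
E
python3 - <<'E'
from h import *
p=cv2.imread("pics/top0.png");d=np.load("pics/top0.npy");C=cloud("top",d)
def show(name,m):
    P=C[m];r=cv2.minAreaRect((P[:,:2]*1000).astype(np.float32));print(name,m.sum(),r,"med",np.median(P,0))
g=np.zeros(d.shape,bool);
def win(a,b,c,e):
    w=g.copy();w[c:e,a:b]=1;return w&(d>0)
Z=C[...,2]
show("disp deck",win(335,425,240,312)&(Z>.045)&(Z<.066))
for nm,w in dict(jar=(218,255,235,275),spare=(470,510,235,275),tea=(312,342,312,340),goblet=(245,277,170,206),urn=(300,335,168,204),ped=(368,400,168,204),cup=(120,154,258,292),coas=(490,526,295,330)).items():
    m=win(*w);t=m&(Z>.015);zt=np.percentile(Z[t],95);t=m&(Z>zt-.012)
    (u,v),r=cv2.minEnclosingCircle(np.argwhere(t)[:,::-1].astype(np.float32));print(nm,zt,ray("top",u,v,zt),"rad",r, C[t].mean(0)[:2])
# plate: bright pixels near
w=win(205,300,222,312)&(p.min(2)>110)&(Z<.02)
n,l,st,_=cv2.connectedComponentsWithStats(w.astype(np.uint8));k=1+st[1:,4].argmax()
pts=np.argwhere(l==k)[:,::-1];P=np.array([ray("top",u,v,.002) for u,v in pts])
r=cv2.minAreaRect((P[:,:2]*1000).astype(np.float32));print("plate",r,cv2.boxPoints(r).tolist(),"z",np.median(Z[l==k]))
a=cv2.resize(p[220:320,200:300],(400,400),interpolation=2);b=cv2.resize(p[235:315,335:435],(400,320),interpolation=2);b=np.vstack([b,np.zeros((80,400,3),np.uint8)])
cv2.imwrite("pics/crop1.png",np.hstack([a,b]))
E
```

```text
disp deck 2066 ((516.5182495117188, -186.98684692382812), (150.80206298828125, 200.5794219970703), 1.8636012077331543) med [ 0.4960872  -0.18558738  0.05858677]
jar 0.07047911160001782 [0.59184924 0.23583226 0.07047911] rad 12.221627235412598 [0.59331877 0.23699144]
spare 0.06916035821233958 [ 0.57631184 -0.49924975  0.06916036] rad 12.637614250183105 [ 0.57771955 -0.50179175]
tea 0.03389819239420275 [ 0.38017651 -0.02705978  0.03389819] rad 9.606260299682617 [ 0.37994541 -0.02731258]
goblet 0.12003908246699219 [0.7787811  0.1543181  0.12003908] rad 11.10190200805664 [0.78055749 0.15480039]
urn 0.11367276290214873 [ 0.77932724 -0.01126958  0.11367276] rad 9.029566764831543 [ 0.78156287 -0.01098114]
ped 0.10414325237992088 [ 0.78204894 -0.19904665  0.10414325] rad 11.10440444946289 [ 0.78471664 -0.1997671 ]
cup 0.08031447146450928 [0.53698549 0.51031168 0.08031447] rad 12.818694114685059 [0.5376689  0.51227633]
coas 0.03610406232405354 [ 0.40744133 -0.54850682  0.03610406] rad 14.706303596496582 [ 0.40759748 -0.5507033 ]Traceback (most recent call last):
  File "<stdin>", line 16, in <module>
  File "h.py", line 4, in ray
    m=camrig.camera_model(n);V=m["view"];R=V[:3,:3];c=-R.T@V[:3,3]
ValueError: time passes only in moves, steps and waits
```

```bash
python3 - <<'E'
from h import *
p=cv2.imread("pics/top0.png");d=np.load("pics/top0.npy");C=cloud("top",d);Z=C[...,2]
w=np.zeros(d.shape,bool);w[222:312,205:300]=1
w&=(p.min(2)>110)&(Z<.02)
n,l,st,_=cv2.connectedComponentsWithStats(w.astype(np.uint8));k=1+st[1:,4].argmax()
r=cv2.minAreaRect((C[l==k][:,:2]*1000).astype(np.float32));print("plate",r,cv2.boxPoints(r).tolist(),"z",np.median(Z[l==k]))
for n,a in(("rw",(366,288)),("sw",(397,286))):print(n,ray("top",*a,.045))
a=cv2.resize(p[220:320,200:300],(400,400),interpolation=2);b=cv2.resize(p[235:315,335:435],(400,320),interpolation=2);b=np.vstack([b,np.zeros((80,400,3),np.uint8)])
cv2.imwrite("pics/crop1.png",np.hstack([a,b]))
R=cv2.getRotationMatrix2D((0,0),0,1)
for y in(1.86,):
    t=np.radians(y);
    for n,q in(("round",(-30,45)),("square",(-30,-45))):
        print(n,516.5+np.cos(t)*q[0]-np.sin(t)*q[1],-187+np.sin(t)*q[0]+np.cos(t)*q[1])
E
```

```text
plate ((562.0299682617188, 192.8611602783203), (205.0139617919922, 205.31390380859375), 4.903103351593018) [[451.1239318847656, 286.381103515625], [468.6722717285156, 81.8185043334961], [672.93603515625, 99.34121704101562], [655.3876953125, 303.90380859375]] z 0.0018168780976912898
rw [ 0.48294277 -0.14254327  0.045     ]
sw [ 0.48673487 -0.23202161  0.045     ]
round 485.055222416283 -142.99743231684576
square 487.9763904400565 -232.95001303233656
```

View pics/crop1.png

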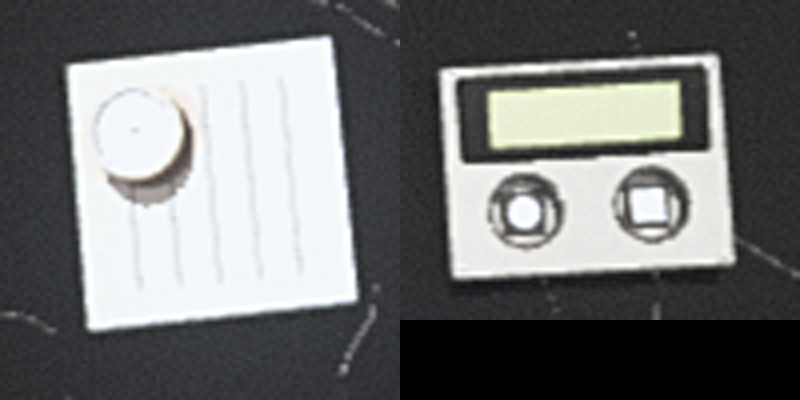

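The right-hand crop confirms the round key is the left well: centre at about (525,210) in the crop, world (0.485,-0.143). The jar stands near the plate's +y edge, so I'll push it off toward +y, along -tool y, with the back of the shut fingers.

```bash
cat >> h.py <<'E'
def to(x,y,z):
    s=bot.sense();R=np.array(s["orientation"]);t=np.array(s["tcp_pos"])
    print("t",s["time"],"tcp",t.round(4),"xhead",np.degrees(np.arctan2(R[1,0],R[0,0])).round(2),"q7",s["qpos"][6],"F",np.round(s["ft_force"],1),"w",s["width"],"TOOL",(R.T@(np.array([x,y,z])-t)).round(4))
E
python3 drive.py '[0,0,-0.03,4.9,0,0,0,-0.03,4.9,0,0,0,-0.03,4.9,0,0,0,0,0,0]'
python3 -c "
from h import *
to(.598,.165,.275)"
```

```text
time: 0.43
tcp_pos: [0.219, -0.6157, 0.2812]
orientation: [[0.997, 0.082, 0.004], [0.082, -0.997, -0.01], [0.003, 0.01, -1.0]]
ft_force: [-0.3, -1.4, 0.2]
width: 0.0709
gripper_force: 0.0
t 0.4333 tcp [ 0.219  -0.6157  0.2812] xhead 4.69 q7 -14.125862318274722 F [-0.3 -1.4  0.2] w 0.07085913843367822 TOOL [ 0.4416 -0.7471  0.    ]
```

```bash
python3 drive.py '[0.02,-0.034,0,0,0,0.02,-0.034,0,0,0,0.02,-0.034,0,0,0,0.02,-0.034,0,0,0,0.02,-0.034,0,0,0,0.02,-0.034,0,0,0,0.02,-0.034,0,0,0,0.02,-0.034,0,0,0]' && python3 drive.py '[0.02,-0.034,0,0,0,0.02,-0.034,0,0,0,0.02,-0.034,0,0,0,0.02,-0.034,0,0,0,0.02,-0.034,0,0,0,0.02,-0.034,0,0,0,0.02,-0.034,0,0,0,0,0,0,0,0]'
python3 -c "
from h import *
to(.598,.165,.275)"
```

```text
time: 1.1
tcp_pos: [0.3543, -0.3257, 0.2748]
orientation: [[0.996, 0.086, -0.0], [0.086, -0.996, 0.0], [-0.0, -0.0, -1.0]]
ft_force: [0.5, -1.0, 0.4]
width: 0.0173
gripper_force: 0.0
time: 1.77
tcp_pos: [0.4763, -0.0698, 0.2748]
orientation: [[0.995, 0.098, 0.002], [0.098, -0.995, 0.005], [0.002, -0.005, -1.0]]
ft_force: [-0.7, -0.4, -0.2]
width: 0.0004
gripper_force: 0.0
t 1.7667 tcp [ 0.4763 -0.0698  0.2748] xhead 5.61 q7 -80.92870700333977 F [-0.7 -0.4 -0.2] w 0.0004452325099590791 TOOL [ 0.1441 -0.2217  0.0012]
```

```bash
python3 drive.py '[0.02,-0.032,0,0,0,0.02,-0.032,0,0,0,0.02,-0.032,0,0,0,0.02,-0.032,0,0,0,0.02,-0.032,0,0,0,0.02,-0.032,0,0,0,0.02,-0.032,0,0,0,0,0,0,0,0]' && python3 drive.py '[0,0,0,0,0,0,0,0,0,0]'
python3 -c "
from h import *
to(.598,.165,.275)"
```

```text
time: 2.43
tcp_pos: [0.5947, 0.1656, 0.2737]
orientation: [[0.995, 0.095, -0.0], [0.095, -0.995, 0.006], [0.0, -0.006, -1.0]]
ft_force: [0.0, 0.7, -0.3]
width: 0.0004
gripper_force: 0.0
time: 2.6
tcp_pos: [0.5933, 0.1552, 0.2743]
orientation: [[0.996, 0.085, -0.002], [0.085, -0.996, -0.002], [-0.002, 0.001, -1.0]]
ft_force: [-0.4, -0.0, 0.7]
width: 0.0006
gripper_force: 0.0
t 2.6 tcp [0.5933 0.1552 0.2743] xhead 4.89 q7 -106.21712516611804 F [-0.4 -0.   0.7] w 0.0005911241176380398 TOOL [ 0.0055 -0.0094 -0.0007]
```

```bash
python3 drive.py '[0.006,0,0.035,0,0,0,0,0.035,0,0,0,0,0.035,0,0,0,0,0.035,0,0,0,0,0.035,0,0,0,0,0.03,0,0,0,0,0.02,0,0,0,0,0.015,0,0]' && python3 drive.py '[0,0,0.01,0,0,0,0,0,0,0,0,0,0,0,0]'
python3 - <<'E'
from h import *
to(.595,.189,.018)
p,d=camrig.snapshot("top");C=cloud("top",d);Z=C[...,2]
cv2.imwrite("pics/c2.png",cv2.resize(p[210:320,200:310],(440,440),interpolation=2))
E
```

```text
time: 3.27
tcp_pos: [0.5981, 0.1536, 0.033]
orientation: [[0.997, 0.083, -0.003], [0.083, -0.997, -0.002], [-0.003, 0.002, -1.0]]
ft_force: [0.4, -0.2, 1.0]
width: 0.0006
gripper_force: 0.0
time: 3.52
tcp_pos: [0.5999, 0.1556, 0.0255]
orientation: [[0.996, 0.084, 0.0], [0.084, -0.996, -0.001], [-0.0, 0.001, -1.0]]
ft_force: [-0.3, 1.4, 0.9]
width: 0.0003
gripper_force: 0.0
t 3.5167 tcp [0.5999 0.1556 0.0255] xhead 4.81 q7 -108.9295545632655 F [-0.3  1.4  0.9] w 0.00032201343333125327 TOOL [-0.0021 -0.0337  0.0075]
```

View pics/c2.png

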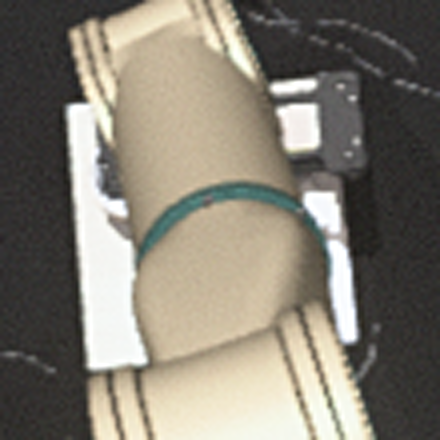

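The arm hides the jar in the top view, so I'll track it with the side camera while pushing.

```bash
python3 drive.py '[0,-0.008,0.009,0,0,0,-0.008,0,0,0,0,-0.006,0,0,0,0,-0.006,0,0,0,0,-0.006,0,0,0,0,-0.006,0,0,0,0,-0.006,0,0,0,0,-0.006,0,0,0]' && python3 drive.py '[0,-0.006,0,0,0,0,-0.006,0,0,0,0,-0.006,0,0,0,0,-0.006,0,0,0,0,-0.006,0,0,0,0,0,0,0,0]'
python3 - <<'E'
from h import *
to(.581,.317,.016)
p,d=camrig.snapshot("side");np.save("pics/s3.npy",d);C=cloud("side",d)
cv2.imwrite("pics/s3.png",cv2.resize(p[200:400,180:400],(660,600),interpolation=2))
E
```

```text
time: 4.23
tcp_pos: [0.5958, 0.2076, 0.0165]
orientation: [[0.996, 0.084, 0.001], [0.084, -0.996, -0.002], [0.0, 0.002, -1.0]]
ft_force: [0.1, -4.3, 4.2]
width: 0.0004
gripper_force: 2.1
time: 4.73
tcp_pos: [0.5923, 0.2417, 0.0161]
orientation: [[0.996, 0.087, 0.0], [0.087, -0.996, 0.003], [0.0, -0.003, -1.0]]
ft_force: [-0.3, -0.7, 0.6]
width: 0.0004
gripper_force: 0.8
t 4.7333 tcp [0.5923 0.2417 0.0161] xhead 5.01 q7 -115.14361301812754 F [-0.3 -0.7  0.6] w 0.0003580736461455507 TOOL [-0.0047 -0.076   0.0003]
```

View pics/s3.png

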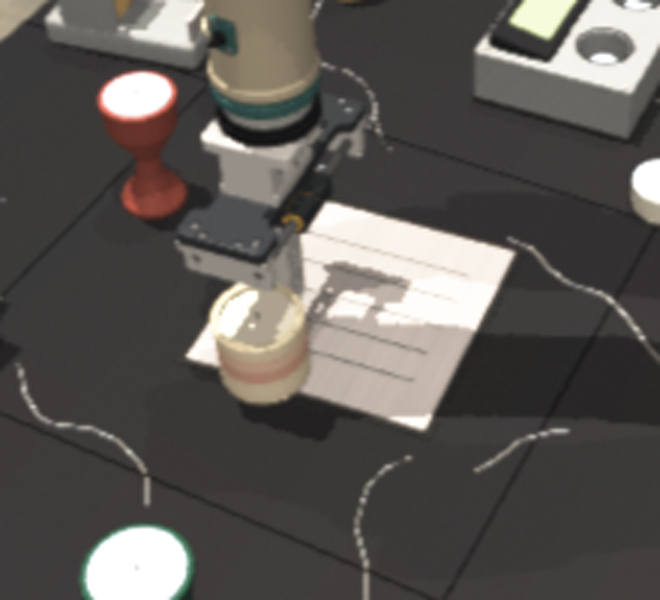

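The jar is upright at crop (262,345), half over the plate's +y edge and ahead of the finger. The push is going straight, so I'll continue.

```bash
python3 drive.py '[0,-0.006,0,0,0,0,-0.006,0,0,0,0,-0.006,0,0,0,0,-0.006,0,0,0,0,-0.006,0,0,0,0,-0.006,0,0,0,0,-0.006,0,0,0,0,-0.006,0,0,0]' && python3 drive.py '[0,-0.006,0,0,0,0,-0.006,0,0,0,0,-0.006,0,0,0,0,-0.006,0,0,0,0,-0.006,0,0,0,0,-0.003,0,0,0,0,0,0,0,0]'
python3 - <<'E'
from h import *
to(.581,.317,.016)
p,d=camrig.snapshot("side");np.save("pics/s4.npy",d);C=cloud("side",d)
m=(abs(C[...,0]-.58)<.06)&(abs(C[...,1]-.37)<.06)&(C[...,2]>.055)&(C[...,2]<.072)
(c,r)=cv2.minEnclosingCircle((C[m][:,:2]*1000).astype(np.float32));print(c,r,np.percentile(C[m][:,2],[5,50,95]),m.sum())
cv2.imwrite("pics/s4.png",cv2.resize(p[200:400,180:400],(660,600),interpolation=2))
E
```

```text
time: 5.45
tcp_pos: [0.5886, 0.2872, 0.0161]
orientation: [[0.996, 0.085, -0.0], [0.085, -0.996, 0.0], [-0.0, -0.0, -1.0]]
ft_force: [-0.4, -2.8, -0.2]
width: 0.0004
gripper_force: 1.0
time: 6.03
tcp_pos: [0.5855, 0.321, 0.0162]
orientation: [[0.996, 0.086, -0.0], [0.086, -0.996, 0.001], [0.0, -0.001, -1.0]]
ft_force: [-1.0, -1.4, 0.0]
width: 0.0009
gripper_force: 0.6
t 6.0333 tcp [0.5855 0.321  0.0162] xhead 4.96 q7 -120.63511564752827 F [-1.  -1.4  0. ] w 0.000859121382845344 TOOL [-0.0049  0.0036  0.0002]
(581.5478515625, 358.4497375488281) 48.198341369628906 [0.05775237 0.06365109 0.06986024] 759
```

View pics/s4.png

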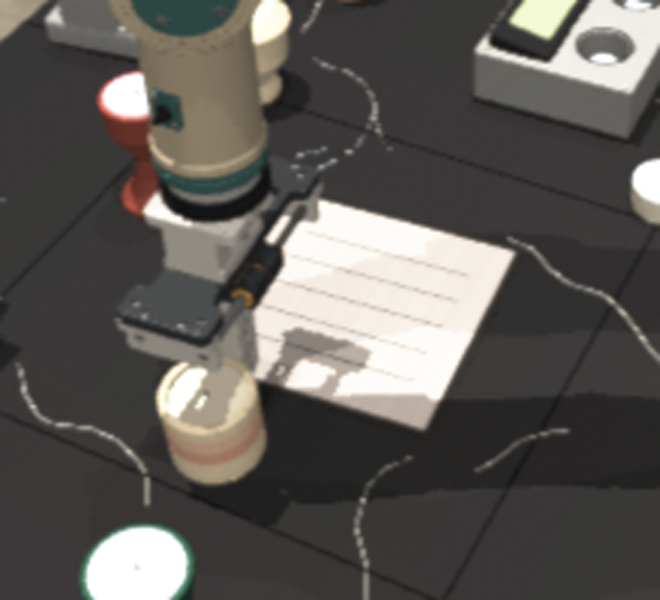

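The jar is upright on bare counter at crop (212,420), clear of the plate. I'll back off, rise, and head for the round well.

```bash
python3 drive.py '[0,0.01,0,0,0,0,0.015,0,0,0,0,0.015,-0.02,0,0,0,0,-0.04,0,0,0,0,-0.04,0,0,0,0,-0.04,0,0,0,0,-0.04,0,0,0,0,0,0,0]' && python3 drive.py '[-0.011,0.035,0,0,0,-0.011,0.035,0,0,0,-0.011,0.035,0,0,0,-0.011,0.035,0,0,0,-0.011,0.035,0,0,0,-0.011,0.035,0,0,0,-0.011,0.035,0,0,0,-0.011,0.035,0,0,0]' && python3 drive.py '[-0.011,0.035,0,0,0,-0.011,0.035,0,0,0,0,0,0,0,0,0,0,0,0,0,0,0,0,0,0]'
python3 - <<'E'
from h import *
to(.485,-.143,.1)
E
```

```text
time: 6.75
tcp_pos: [0.5949, 0.2799, 0.2055]
orientation: [[0.996, 0.083, 0.014], [0.083, -0.997, 0.007], [0.015, -0.006, -1.0]]
ft_force: [1.6, 1.4, 0.9]
width: 0.0002
gripper_force: 0.0
time: 7.42
tcp_pos: [0.5244, -0.0104, 0.1963]
orientation: [[0.997, 0.083, 0.001], [0.083, -0.997, -0.0], [0.001, 0.001, -1.0]]
ft_force: [0.2, 0.2, -0.7]
width: 0.0003
gripper_force: 0.0
time: 7.83
tcp_pos: [0.5093, -0.079, 0.1962]
orientation: [[0.996, 0.084, 0.001], [0.084, -0.996, 0.0], [0.001, -0.0, -1.0]]
ft_force: [0.1, 0.9, 0.3]
width: 0.0004
gripper_force: 0.0
t 7.8333 tcp [ 0.5093 -0.079   0.1962] xhead 4.8 q7 -82.52387824875129 F [0.1 0.9 0.3] w 0.000393615617074788 TOOL [-0.0296  0.0617  0.0962]
```

```bash
python3 drive.py '[-0.015,0.03,0.03,0,0,-0.015,0.031,0.03,0,0,0,0,0.036,0,0,0,0,0,0,0,0,0,0,0,0,0,0,0,0,0]'
python3 - <<'E'
from h import *
to(.485,-.143,.045)
p,d=camrig.snapshot("top");C=cloud("top",d);m=(abs(C[...,0]-.58)<.07)&(abs(C[...,1]-.37)<.07)&(C[...,2]>.058)
P=C[m];print("jar",P.mean(0),np.ptp(P,0),np.percentile(P[:,2],[5,95]))
print("side well",ray("side",381.3,215.3,.058))
p,d=camrig.snapshot("side");cv2.imwrite("pics/s5.png",cv2.resize(p[130:280,300:450],(600,600),interpolation=2))
E
```

```text
time: 8.33
tcp_pos: [0.4885, -0.1349, 0.1062]
orientation: [[0.996, 0.088, 0.002], [0.088, -0.996, 0.001], [0.002, -0.001, -1.0]]
ft_force: [1.1, 0.6, 0.9]
width: 0.0006
gripper_force: 0.0
t 8.3333 tcp [ 0.4885 -0.1349  0.1062] xhead 5.07 q7 -76.66074345787877 F [1.1 0.6 0.9] w 0.0005581944102408696 TOOL [-0.0044  0.0078  0.0612]
jar [0.58304223 0.36077661 0.06297666] [0.06914482 0.07068036 0.01610842] [0.05855049 0.06885612]
side well [ 0.48497408 -0.13742973  0.058     ]
```

View pics/s5.png

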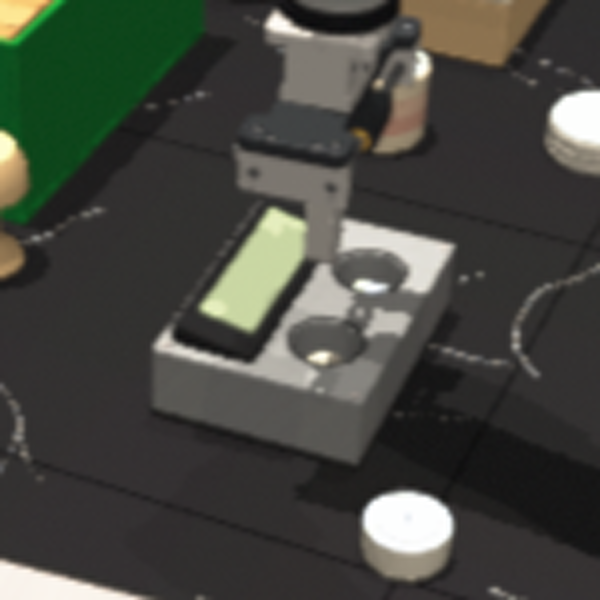

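The tip hangs above the display, and the round well is the near one at crop (327,342). The two cameras disagree by about 4 mm in y, so I'll fit the deck in the side view to settle it.

```bash
python3 - <<'E'
from h import *
for n,f in(("side","pics/s4.npy"),("side","pics/side0.npy"),("top","pics/top0.npy")):
    d=np.load(f);C=cloud(n,d);X,Y,Z=np.moveaxis(C,-1,0)
    m=(abs(X-.5165)<.09)&(abs(Y+.187)<.12)&(abs(Z-.058)<.004)&(d>0)
    r=cv2.minAreaRect((C[m][:,:2]*1000).astype(np.float32));print(n,r,np.median(Z[m]))
    w=(np.hypot(X-.485,Y+.141)<.03)&(Z<.052);print("well pts",w.sum(),C[w].mean(0),C[w].min(0),C[w].max(0))
E
```

```text
side ((516.4013671875, -182.4564208984375), (152.3376922607422, 208.0082244873047), 2.021761417388916) 0.058137291364308084
well pts 116 [ 0.49152648 -0.15617269  0.04088157] [ 0.46625854 -0.16692992  0.02351501] [ 0.51011513 -0.13754988  0.05181642]
side ((516.349365234375, -182.42103576660156), (151.84161376953125, 210.98756408691406), 1.8503448963165283) 0.05831858704470298
well pts 116 [ 0.49079428 -0.1559603   0.04135774] [ 0.46534259 -0.1678431   0.02714724] [ 0.50869537 -0.13426803  0.05193854]
top ((516.391845703125, -186.9970703125), (150.3854217529297, 200.3906707763672), 1.7810136079788208) 0.05811415387099935
well pts 219 [ 0.48556229 -0.14498795  0.03251426] [ 0.45931525 -0.16764629  0.02084565] [ 0.50866953 -0.1213451   0.05182755]
```

```bash
python3 drive.py '[-0.004,0.008,0.02,0,0,0,0,0.015,0,0,0,0,0,0,0,0,0,0,0,0,0,0,0,0,0]'
python3 - <<'E'
from h import *
to(.485,-.143,.045)
E
```

```text
time: 8.85
tcp_pos: [0.485, -0.1447, 0.0715]
orientation: [[0.996, 0.086, 0.003], [0.086, -0.996, -0.0], [0.003, 0.001, -1.0]]
ft_force: [0.8, 0.7, -0.6]
width: 0.0004
gripper_force: 0.0
t 8.85 tcp [ 0.485  -0.1447  0.0715] xhead 4.95 q7 -76.20564991185371 F [ 0.8  0.7 -0.6] w 0.0004340310228095801 TOOL [ 0.0001 -0.0017  0.0265]
```

Aligned within 2 mm. Descending to just above the key (40 mm).

```bash
python3 drive.py '[0,-0.0015,0.01,0,0,0,0,0.01,0,0,0,0,0.007,0,0,0,0,0,0,0,0,0,0,0,0,0,0,0,0,0]'; python3 drive.py '[0,0,0.003,0,0,0,0,0.003,0,0,0,0,0.003,0,0,0,0,0,0,0,0,0,0,0,0]'
```

```text
time: 9.35
tcp_pos: [0.4833, -0.1437, 0.0429]
orientation: [[0.996, 0.085, -0.0], [0.085, -0.996, 0.0], [-0.0, -0.0, -1.0]]
ft_force: [-0.1, -0.9, -1.0]
width: 0.0004
gripper_force: 0.0
time: 9.77
tcp_pos: [0.4832, -0.1436, 0.0338]
orientation: [[0.996, 0.085, -0.0], [0.085, -0.996, 0.0], [-0.0, -0.0, -1.0]]
ft_force: [-0.8, -0.6, -0.6]
width: 0.0002
gripper_force: 0.0
```

```bash
for i in 1 2 3; do python3 -c "
from h import *
to(.485,-.143,.034)"; [ $i = 1 ] && python3 drive.py '[0,0,0.001,0,0,0,0,0,0,0,0,0,0,0,0]' | grep -E 'tcp|force'; [ $i = 2 ] && python3 drive.py '[0,0,0.001,0,0,0,0,0,0,0,0,0,0,0,0]' | grep -E 'tcp|force'; done
```

```text
t 9.7667 tcp [ 0.4832 -0.1436  0.0338] xhead 4.88 q7 -76.81036129426792 F [-0.8 -0.6 -0.6] w 0.00021249000325095245 TOOL [ 0.0018 -0.0005 -0.0002]
tcp_pos: [0.4834, -0.1437, 0.0331]
ft_force: [-0.5, -0.6, -0.3]
gripper_force: 0.0
t 10.0167 tcp [ 0.4834 -0.1437  0.0331] xhead 4.88 q7 -76.82202304829093 F [-0.5 -0.6 -0.3] w 0.00019246235871053015 TOOL [ 0.0016 -0.0005 -0.0009]
tcp_pos: [0.4834, -0.1437, 0.032]
ft_force: [-0.2, 0.9, -0.4]
gripper_force: 0.0
t 10.2667 tcp [ 0.4834 -0.1437  0.032 ] xhead 4.88 q7 -76.83300012447205 F [-0.2  0.9 -0.4] w 0.0007550160480507735 TOOL [ 0.0017 -0.0005 -0.002 ]
```

No contact force at a depth where the key should already be down, so I'll look before pressing on.

```bash
python3 - <<'E'
from h import *
s=bot.sense();print(s["moment"],s["effort"])
p,d=camrig.snapshot("side");cv2.imwrite("pics/s6.png",cv2.resize(p[155:255,330:430],(600,600),interpolation=2))
m=camrig.camera_model("side");
for q in((.4834,-.1437,.032),(.4834,-.1437,.058),(.485,-.143,.058)):
    c=m["view"]@np.array([*q,1]);print(((c[0]/c[2]*m["fx"]+m["cx"])-330)*6,((c[1]/c[2]*m["fy"]+m["cy"])-155)*6)
E
```

```text
[ 0.03126227 -0.0017908   0.01133168] [-1.75941681e-03 -4.74588418e+01 -5.14291017e-02 -9.32485431e+00
 -8.08885874e-03 -7.21428590e-02 -3.86181018e-04]
313.15941884311803 400.1686059848246
316.2062019569629 355.19192986918847
312.3631567565758 355.1115851164269
```

View pics/s6.png

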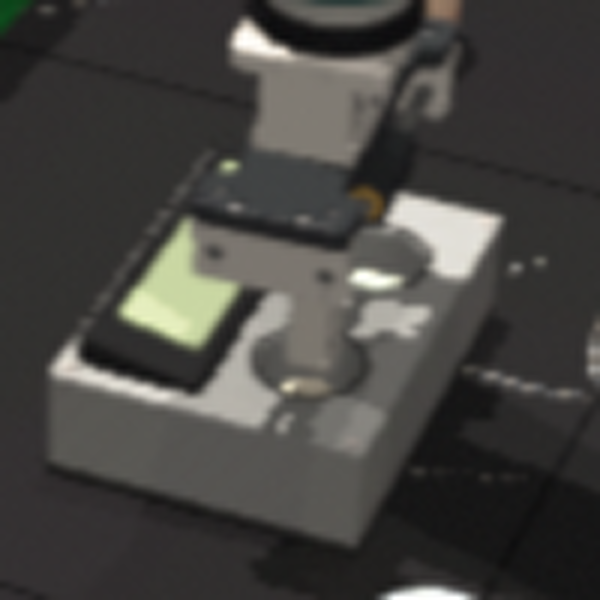

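The tip is in the round well but still short of the key, which shows at (303,385) just below it. Force confirms no contact, so I'll creep down in 2 mm steps watching the force.

```bash
python3 drive.py '[0,0,0.002,0,0,0,0,0,0,0,0,0,0,0,0]' | grep -E 'tcp|force'; python3 drive.py '[0,0,0.002,0,0,0,0,0,0,0,0,0,0,0,0]' | grep -E 'tcp|force'
```

```text
tcp_pos: [0.4833, -0.1436, 0.0299]
ft_force: [0.0, -0.9, -0.7]
gripper_force: 0.0
tcp_pos: [0.4833, -0.1437, 0.0279]
ft_force: [-0.8, 0.1, 0.9]
gripper_force: 0.0
```

```bash
python3 - <<'E'
from h import *
p,d=camrig.snapshot("side");C=cloud("side",d)
for v in range(200,224,1):
    print(v,[tuple((C[v,u]*1000).astype(int)) for u in (378,380,382,384,386)])
cv2.imwrite("pics/s7.png",cv2.resize(p[190:230,360:400],(600,600),interpolation=2))
E
```

```text
200 [(np.int64(470), np.int64(-64), np.int64(160)), (np.int64(462), np.int64(-58), np.int64(167)), (np.int64(90), np.int64(953), np.int64(936)), (np.int64(451), np.int64(-56), np.int64(171)), (np.int64(446), np.int64(-56), np.int64(173))]
201 [(np.int64(470), np.int64(-65), np.int64(156)), (np.int64(463), np.int64(-61), np.int64(161)), (np.int64(460), np.int64(-67), np.int64(158)), (np.int64(453), np.int64(-63), np.int64(163)), (np.int64(449), np.int64(-66), np.int64(162))]
202 [(np.int64(468), np.int64(-62), np.int64(156)), (np.int64(464), np.int64(-64), np.int64(156)), (np.int64(460), np.int64(-68), np.int64(155)), (np.int64(455), np.int64(-68), np.int64(156)), (np.int64(448), np.int64(-63), np.int64(162))]
203 [(np.int64(469), np.int64(-63), np.int64(152)), (np.int64(464), np.int64(-64), np.int64(153)), (np.int64(458), np.int64(-63), np.int64(155)), (np.int64(455), np.int64(-69), np.int64(153)), (np.int64(449), np.int64(-68), np.int64(155))]
204 [(np.int64(470), np.int64(-66), np.int64(147)), (np.int64(464), np.int64(-65), np.int64(149)), (np.int64(458), np.int64(-62), np.int64(15
[... 3958 characters left out ...]
, np.int64(-110), np.int64(58)), (np.int64(477), np.int64(-109), np.int64(60)), (np.int64(474), np.int64(-116), np.int64(56)), (np.int64(467), np.int64(-114), np.int64(60)), (np.int64(465), np.int64(-122), np.int64(55))]
222 [(np.int64(482), np.int64(-107), np.int64(56)), (np.int64(476), np.int64(-108), np.int64(58)), (np.int64(470), np.int64(-106), np.int64(61)), (np.int64(466), np.int64(-109), np.int64(60)), (np.int64(461), np.int64(-113), np.int64(59))]
223 [(np.int64(479), np.int64(-101), np.int64(58)), (np.int64(475), np.int64(-105), np.int64(57)), (np.int64(471), np.int64(-110), np.int64(54)), (np.int64(465), np.int64(-109), np.int64(57)), (np.int64(460), np.int64(-111), np.int64(57))]
```

View pics/s7.png

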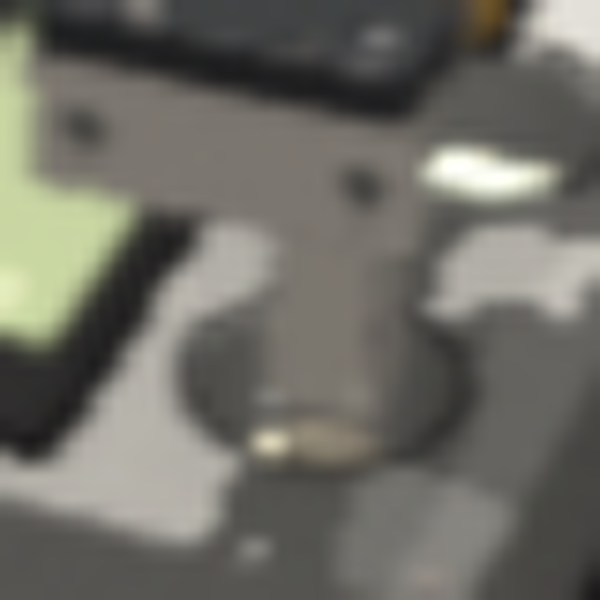

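The depth says the finger's lower end is at about z=0.056 while TCP reads 0.028, and the key top at 0.039 is untouched. I'll check how low the gripper's bracket is above the screen before going deeper.

```bash
python3 - <<'E'
from h import *
p,d=camrig.snapshot("side");C=cloud("side",d)
for u,v in((363,200),(366,197),(370,200),(375,203),(380,204),(384,203),(365,193),(375,196)): print((u,v),(C[v,u]*1000).round())
s=bot.sense();print(s["qpos"],s["tcp_pos"],s["width"])
d0=np.load("pics/side0.npy");C0=cloud("side",d0)
m=(np.hypot(C0[...,0]-.218,C0[...,1]+.612)<.12)&(C0[...,2]>.1)&(C0[...,2]<.4);P=C0[m]
print("start: gripper pts zmin pct",np.percentile(P[:,2],[0,1,3,10]))
for z in np.arange(.15,.32,.015):
    q=P[abs(P[:,2]-z)<.0075]
    if len(q):print(z.round(3),len(q),q.min(0).round(3),q.max(0).round(3))
E
```

```text
(363, 200) [509. -60. 152.]
(366, 197) [503. -65. 160.]
(370, 200) [490. -61. 157.]
(375, 203) [477. -64. 150.]
(380, 204) [463. -63. 152.]
(384, 203) [454. -64. 157.]
(365, 193) [501. -52. 181.]
(375, 196) [475. -56. 177.]
[ 15.66310037  38.55957441  -3.41545127 117.44653949   5.20781828
  24.13194377 -76.87839186] [ 0.48339066 -0.14364488  0.02802275] 0.0005196182001602887
start: gripper pts zmin pct [0.20362335 0.20964273 0.21721504 0.23922782]
0.21 50 [ 0.191 -0.667  0.204] [ 0.248 -0.551  0.217]
0.225 70 [ 0.191 -0.666  0.218] [ 0.248 -0.551  0.232]
0.24 75 [ 0.191 -0.665  0.233] [ 0.248 -0.547  0.247]
0.255 50 [ 0.191 -0.667  0.248] [ 0.248 -0.549  0.262]
0.27 44 [ 0.191 -0.663  0.263] [ 0.247 -0.549  0.277]
0.285 46 [ 0.191 -0.666  0.278] [ 0.248 -0.549  0.292]
0.3 56 [ 0.162 -0.673  0.293] [ 0.275 -0.521  0.307]
0.315 223 [ 0.161 -0.679  0.308] [ 0.279 -0.521  0.322]
```

Tip and body both sit about 20 mm higher than the reported TCP implies, at the start pose too. Contact should therefore come at a reading of about 0.020 and the key's bottom at about 0.014. The body stays at z≥0.125, clear of the screen. Continuing down.

```bash
python3 drive.py '[0.001,0,0.003,0,0,0,0,0.003,0,0,0,0,0,0,0,0,0,0,0,0]' | grep -E 'tcp|ft'; python3 drive.py '[0,0,0.002,0,0,0,0,0,0,0,0,0,0,0,0]' | grep -E 'tcp|ft';python3 drive.py '[0,0,0.001,0,0,0,0,0,0,0,0,0,0,0,0]' | grep -E 'tcp|ft'
```

```text
tcp_pos: [0.4842, -0.1435, 0.0217]
ft_force: [0.5, -0.6, 0.8]
tcp_pos: [0.4845, -0.1436, 0.0201]
ft_force: [-0.4, -1.1, -0.5]
tcp_pos: [0.4845, -0.1436, 0.0192]
ft_force: [-0.3, 0.2, 2.0]
```

Contact at a reading of about 0.0195. Pressing on down.

```bash
python3 drive.py '[0,0,0.002,0,0,0,0,0.002,0,0,0,0,0,0,0,0,0,0,0,0]' | grep -E 'time|tcp|ft'; python3 drive.py '[0,0,0.0015,0,0,0,0,0,0,0,0,0,0,0,0]' | grep -E 'time|tcp|ft';python3 drive.py '[0,0,0.001,0,0,0,0,0,0,0,0,0,0,0,0]' | grep -E 'time|tcp|ft'
```

```text
time: 12.08
tcp_pos: [0.4846, -0.1436, 0.0151]
ft_force: [0.6, -0.4, 3.8]
time: 12.33
tcp_pos: [0.4846, -0.1436, 0.0139]
ft_force: [-0.2, 0.8, 7.7]
time: 12.58
tcp_pos: [0.4846, -0.1437, 0.0137]
ft_force: [-2.2, 0.6, 16.4]
```

Bottomed out: 16 N with the travel stopped. Holding for just over a second, then lifting straight out.

```bash
python3 drive.py '[0,0,0,0,0,0,0,0,0,0,0,0,0,0,0,0,0,0,0,0,0,0,0,0,0,0,0,0,0,0]' | grep -E 'time|tcp|ft'; python3 drive.py '[0,0,0,0,0,0,0,0,0,0,0,0,0,0,0,0,0,0,0,0,0,0,0,0,0]' | grep -E 'time|tcp|ft'; python3 drive.py '[0,0,-0.006,0,0,0,0,-0.01,0,0,0,0,-0.01,0,0,0,0,-0.02,0,0,0,0,-0.04,0,0,0,0,-0.04,0,0,0,0,0,0,0,0,0,0,0,0]'
python3 - <<'E'
from h import *
p,d=camrig.snapshot("top");C=cloud("top",d);m=(abs(C[...,0]-.58)<.07)&(abs(C[...,1]-.37)<.07)&(C[...,2]>.058)
P=C[m];print("jar",P.mean(0),np.percentile(P[:,2],[5,95]))
cv2.imwrite("pics/end.png",p)
E
```

```text
time: 13.08
tcp_pos: [0.4846, -0.1437, 0.0137]
ft_force: [-2.8, 1.1, 17.5]
time: 13.5
tcp_pos: [0.4846, -0.1436, 0.0137]
ft_force: [-2.3, 1.0, 16.3]
time: 14.17
tcp_pos: [0.486, -0.144, 0.1412]
orientation: [[0.996, 0.085, 0.005], [0.085, -0.996, -0.001], [0.005, 0.002, -1.0]]
ft_force: [-0.4, 1.0, -0.4]
width: 0.0
gripper_force: 0.0
jar [0.58213258 0.36099286 0.06316338] [0.05852423 0.06941036]
```

View pics/end.png

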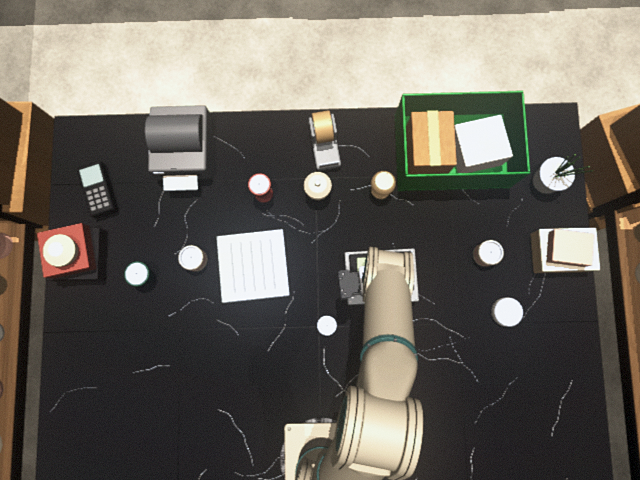

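The jar stands at (192,257), clear of the empty plate. All the other stoneware is at its original pixels, and the arm is clear of everything.

```bash
python3 -c "
from station import bot, camrig
print(bot.sign_off())"
```

```text
the job is handed in; nothing more can be done
None
```

I pushed the candle jar upright off the plate onto the bare counter, then held the round key right down for just over a second and released it; the square key and other stoneware were left alone, and the job was handed in at about 14 s.

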